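# Pop the sample-port hatch of the finished relay test station

## Robot

A 7-joint arm with a two-finger parallel gripper is mounted at the origin on a cart in front of the work surface, level with it; the furniture and walls round the work are solid. World frame = base frame: x ahead of the robot, y to its left, z up, the work surface at z = 0. Lengths are in m, angles in degrees, forces in N, time in s.
With the tool pointing down it reaches from about 0.35 to 0.775 m from the base axis. Payload 3.1 kg.
Tool frame: the origin (TCP) lies on the centre line of the jaws, within the pads' length; the fingertips stand 17 mm ahead of it and the grasp point (between the pads) lies 2 mm behind it (robot.tip_reach is the distance from the TCP to the fingertips, in m); z points along the fingers, y is the direction in which the jaws open and shut (so a half turn about z gives the same grasp; the last joint's range is limited). The gripper opens to 85 mm and grips with 20 to 120 N. Pads are 22 mm wide; open, the fingers measure 114 mm over their backs; the gripper's body (76 mm by 85 mm) begins 54 mm behind the grasp point. The pads swing forward as they close: fully open they stand 13 mm farther back than shut.
Start: joints at [61.037, 17.813, 0.802, 86.603, -0.252, 75.585, -1.558], TCP at [0.246, -0.492, 0.217] pointing down, gripper open.
Joint ranges: [-154.91, 154.91], [-16.99, 109.72], [-72.82, 74.43], [7.12, 147.25], [-82.49, 262.49], [11.32, 116.49], [-174.64, 174.64]. Speed limits (degrees/s): [159.86, 159.86, 180, 180, 180, 180, 180].

## Interface

Orientations are given as [roll, pitch, yaw] about the fixed x, y, z axes, in that order (R = Rz(yaw) Ry(pitch) Rx(roll)).
In Python, from station import robot, fingers, vision, workorder, recognise gives the robot as it stands. Calls block until the motion is done:
- robot.move_to(position, orientation): joint-space move of the TCP to a pose.
- robot.line_to(position, orientation=None, velocity=0.15, f_stop=None): straight line of the TCP; orientation=None keeps the orientation; velocity is the mean speed in m/s. With f_stop (N) it stops when the force on the tool has changed by that much, and returns True; else False.
- robot.move_j(angles): joint-space move.
- fingers.gripper_to(opening, force=None): opening from 0.0 (shut) to 1.0 (fully open); force is the grip in N (None keeps the last); returns when the fingers have stopped.
- robot.pause(seconds).
- robot.inverse_kinematics(position, orientation): joint angles nearest the present ones, or None.
- vision.grab_frame(name): name is "side" or "top"; returns the picture (480x640x3 uint8, red, green, blue); there is no depth.
- vision.calibration(name): a dict with "mtx" (3x3 intrinsics, pixels), "k1" (the pictures are not rectified: a ray, as slopes to the right and down, at radius r is drawn at 1 + k1 r^2 times it, then the intrinsics apply), "extrinsics" (4x4, takes a point from world to camera coordinates). Camera axes: x right, y up, looking along -z (the intrinsics and any distortion apply to the point x, -y, -z); pixel columns grow to the right and rows downward; lengths in m; the calibration is good to about 2 mm. A picture is of the moment at which its call begins. calibration takes no time and is no camera call.
A pose or a line that the arm cannot do raises robot.PlanningError and nothing moves.
- workorder.close_job(): hands the job in, once; it reports no verdict.
Trained networks look in the newest picture that a camera, given by its name, has taken for a name from the list of things; names that differ only in an ending like _2 or _b are one class to them, and where a whole thing is asked for, a point or a joint stands for the part that bears it (a point fixed in the world has none). Each returns a list of dicts, best first, with "p" (0 to 1); they miss things now and then, are a little off and sometimes report something else, mostly with a low value. They report only what shows in the picture. A call takes as long as a camera call.
- recognise(label, camera): "rect" ([centre column, centre row, width, height] in pixels, round what is visible of it).
Readings, each from a call of its own:
- robot.current_time_s(): time.
- robot.current_joint_positions(): joint angles.
- robot.current_dq(): joint speeds.
- robot.current_joint_torque(): joint torques, N m.
- robot.current_tool_pos(): TCP position.
- robot.current_eef_rot(): TCP orientation.
- robot.current_contact_force(): force on the tool from outside, world axes, zero at the start.
- robot.current_torque(): the same for the moment, N m.
- robot.current_finger_gap(): opening from 0.0 (shut) to 1.0 (fully open).
Only numpy, scipy, OpenCV 4.12 (cv2) and the standard library are available. Lean on these libraries where they do the work, as an engineer would, in place of code of your own. Each camera call takes 0.05 s, during which the arm holds its last target.

## Task

The relay test station with the green lamp has finished its run: open its sample port. With the closed fingertips press the ribbed front end of its hatch straight down once until the push-push latch lets go, take the hand away so that the hatch springs up by itself, and see that it stays standing open, hand clear, with the tested relay still in its nest; do not push the raised hatch back down or force it. Keep off the station with the amber lamp, whose test is still running, and do not shift or pick up the relays and tools lying round about.

Things in the scene. Friction and masses are not known exactly. Their poses are not given: they have to be found in the camera images.
- station_green: light grey relay test station, fixed, 130 mm deep (x), 96 wide (y), deck 52 high, with a lit GREEN lamp 17 mm across, top 90 mm high, at x +40, y -27 mm. Origin: centre of underside; its -x front faces the robot within 0.35 rad. Near its front a slate-blue hatch 56 mm deep, 48 wide, 8 thick, top 60 mm high, dark ribs on its front end; behind it a control head 67 high. Stations may have changed places
- station_green_hatch (a joint): angle of this hatch; hinge along y at its rear edge (x +6, z 56 mm). 0 = shut, latched; 1.30 = standing open (stop), free end 113 mm high; negative = pressed in. A spring pushes it up: the ribbed end takes 2 to 3 N. The latch lets go at about -0.1 (5 mm down at the ribs), end stop -0.16 (7.5 mm). Let go, it rises by itself in 1 s and stays; pushed right down again it would latch shut
- station_green_hatch_press (a point): the pressing point: middle of the ribs on top of the green-lamp station's hatch, 47 mm in front of the hinge and 10 mm behind the hatch's front edge; it moves with the hatch, 60 mm above the bench when shut
- station_amber: the other relay test station, the same in every way, but with a lit AMBER lamp: its test is running, it is not to be touched. Origin and axes as for the green-lamp station
- station_amber_hatch (a joint): angle of the amber-lamp station's hatch, as above; it is shut (0) and must stay so
- tested_relay: black relay 24x20x8 mm lying loose in the nest under the green-lamp station's hatch (hidden while it is shut), its underside 18 mm above the bench; origin: centre of its underside
- station_green_nest (a point): centre of the nest's floor in the green-lamp station, where the tested relay's origin belongs, 18 mm above the bench
- relay_strip: bystander: strip of small black relays on an amber carrier, 20x150x9 mm, lying loose between the stations, along x; origin: centre of its underside
- next_relay: bystander: single black relay 24x20x8 mm, loose on the bench in front of the strip; origin: centre of its underside
- tweezers: bystander: black tweezers 10x116x10 mm lying loose to the right of the right-hand station; origin: centre of its underside
- loupe: bystander: black eye loupe, 38 mm across and 28 mm high, standing loose to the left of the left-hand station; origin: centre of its underside

How it is judged (in metres and radians):
On the way, in this order (a step that is already met when the one before it is completed fails the run):
1. the fingers press the green-lamp station's hatch in, past -0.06 rad (about 3 mm at the ribs) (value of joint station_green_hatch below -0.06 rad and contact force between the fingers and station_green above 0.5 N), for 0.02 s.
2. the hatch has sprung up past 1.15 rad and stands there for 1 s with nothing of the robot touching the station (value of joint station_green_hatch above 1.15 rad and not (contact force between any of the fingers, the arm and station_green above 0.1 N)), for 1 s.
At the end, for the whole second after the job is handed in: the green-lamp station's hatch stands open (past 1.15 rad of its 1.30) and still; the amber-lamp station's hatch is shut (within 0.03 rad); the tested relay lies within 8 mm of its place in the nest; strip, loose relay, tweezers and loupe are within 20 mm of where they were (value of joint station_green_hatch above 1.15 rad and velocity of joint station_green_hatch between -0.1 and 0.1 rad/s and value of joint station_amber_hatch between -0.03 and 0.03 rad and distance between tested_relay and station_green_nest below 0.008 m and distance of each of relay_strip, next_relay, tweezers, loupe from where it was at the start of the episode below 0.02 m); the robot touches nothing.
It fails at once if the amber-lamp station is touched (over 1 N) or its hatch moves (contact force between any of the fingers, the arm and station_amber above 1 N or value of joint station_amber_hatch below -0.03 rad or value of joint station_amber_hatch above 0.03 rad).
It fails at once if the risen hatch (over 0.25 rad) is pushed back down by the fingers (the latch is to be pressed once) (value of joint station_green_hatch above 0.25 rad and velocity of joint station_green_hatch below -0.4 rad/s and contact force between the fingers and station_green above 0.5 N).
It fails at once if the risen hatch (over 0.3 rad) is forced with more than 15 N (value of joint station_green_hatch above 0.3 rad and contact force between any of the fingers, the arm and station_green above 15 N).
It fails at once if the tested relay is lifted or shifted out of its nest (distance between tested_relay and station_green_nest above 0.012 m).
It fails at once if the relay strip, the loose relay, the tweezers or the loupe is shifted or lifted by more than 20 mm (distance of any of relay_strip, next_relay, tweezers, loupe from where it was at the start of the episode above 0.02 m).
It also fails if it takes over 29 s, if anything falls off the work surface, if the arm or the gripper's body presses on something with over 40 N, if the wrist force passes 120 N, or if a joint passes its speed limit or range.

## Working session

There is one attempt and no reset: what is moved stays moved. The work goes in short steps, each a Python script; the robot and the scene stay as the last script left them, time stands still between calls to the robot, and variables do not carry over. Pictures are saved under pics/ and viewed, and the job is handed in when it is done.

```bash
mkdir -p pics; python3 - <<'E'
from station import robot, fingers, vision, workorder, recognise
import cv2
for c in ("top","side"):
    im=vision.grab_frame(c); cv2.imwrite(f"pics/{c}0.png",im[:,:,::-1])
    for l in ("station_green","station_amber","station_green_hatch","station_green_hatch_press"):
        print(c,l,[(round(d["p"],2),[round(v) for v in d["rect"]]) for d in recognise(l,c)][:3])
    print({k:(v if not hasattr(v,'tolist') else v.tolist()) for k,v in vision.calibration(c).items()})
print(robot.current_time_s(), robot.current_eef_rot())
E
```

```text
top station_green [(0.73, [368, 220, 58, 69])]
top station_amber [(0.96, [198, 244, 54, 69])]
top station_green_hatch [(0.67, [370, 226, 25, 26])]
top station_green_hatch_press [(0.63, [370, 226, 25, 34])]
{'mtx': [[480.67093128576244, 0.0, 313.55268229563853], [0.0, 480.67093128576244, 237.4817866717741], [0.0, 0.0, 1.0]], 'k1': -0.12139825817684696, 'extrinsics': [[0.024758440479745524, -0.9996057225722584, 0.013244584772799295, -0.03403217525974054], [0.9813354905588866, 0.026828985930870488, 0.1904228465375684, -0.5233726045737038], [-0.190703105885982, 0.008282808383279652, 0.9816128159772189, -0.9906247408569255], [0.0, 0.0, 0.0, 1.0]]}
side station_green [(0.66, [278, 391, 22, 24]), (0.58, [309, 205, 68, 49])]
side station_amber [(0.75, [276, 338, 84, 71]), (0.66, [319, 201, 27, 16])]
side station_green_hatch [(0.7, [286, 330, 40, 24]), (0.61, [319, 200, 27, 24])]
side station_green_hatch_press [(0.64, [317, 200, 27, 16])]
{'mtx': [[573.3278619888702, 0.0, 319.77751389315796], [0.0, 573.3278619888702, 236.94107000165428], [0.0, 0.0, 1.0]], 'k1': -0.09464831984895154, 'extrinsics': [[-0.9529441910412119, -0.302751703156012, -0.015452346001317301, 0.475441501196675], [0.19159083833961332, -0.6409886147569814, 0.7432540254961625, -0.15360859120301537], [-0.23492619995465513, 0.7053190781398586, 0.6688308295726247, -1.1165477100435768], [0.0, 0.0, 0.0, 1.0]]}
0.5 [-1.79997350e+02  1.23005511e-03  2.65779803e+01]
```

```bash
python3 - <<'E'
import cv2
t=cv2.imread("pics/top0.png");s=cv2.imread("pics/side0.png")
cv2.imwrite("pics/t1.png",cv2.resize(t[170:320,150:430],(784,420),interpolation=cv2.INTER_CUBIC))
cv2.imwrite("pics/s1.png",cv2.resize(s[160:420,200:400],(460,598),interpolation=cv2.INTER_CUBIC))
E
```

```text
(no output)
```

View pics/top0.png

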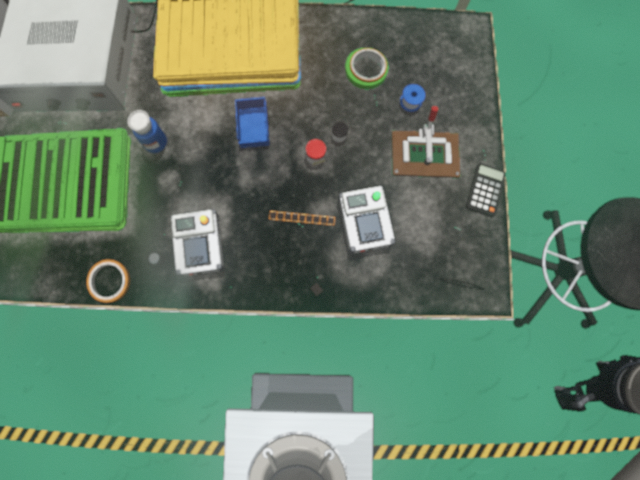

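View pics/side0.png

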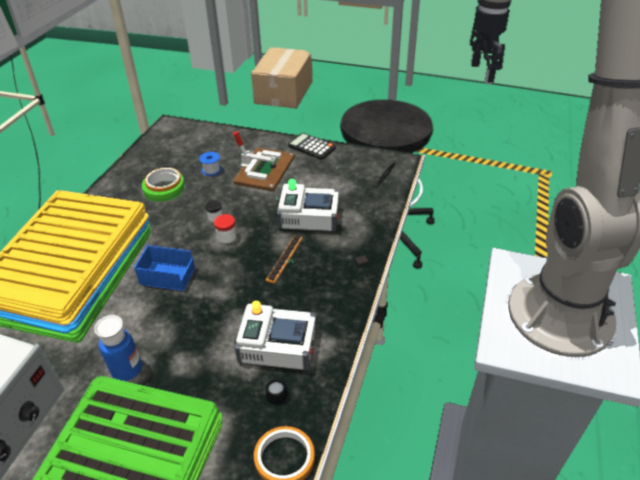

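```bash
sleep 1
```

```text
(no output)
```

View pics/t1.png

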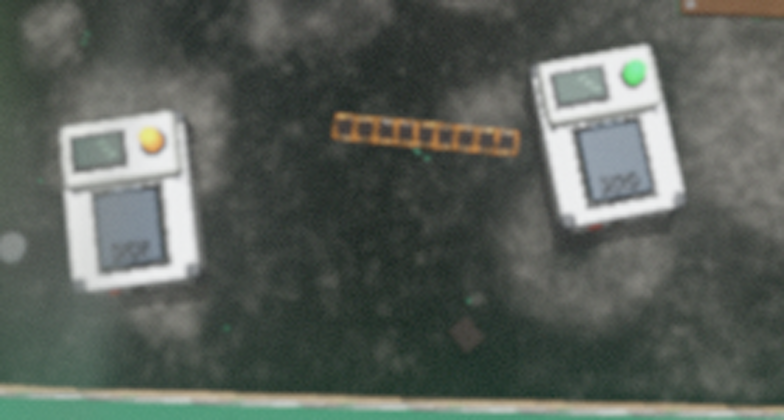

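View pics/s1.png

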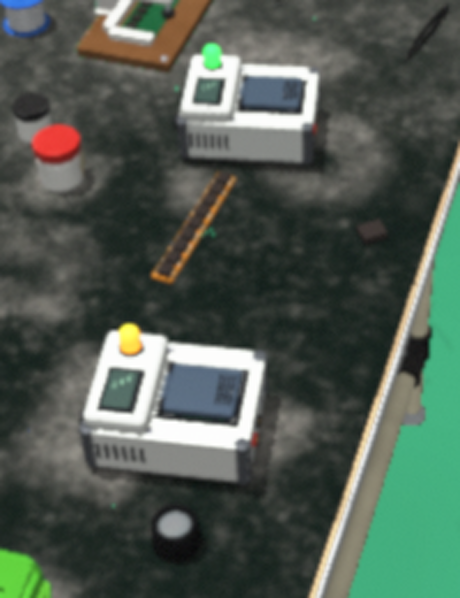

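The green-lamp station is on the right: in the top view its hatch is at about (370,226) and its lamp at (376,196). The amber station is on the left at about (198,244). Next I'll fit the green station's pose from hatch corners and lamp.

```bash
cat > h.py <<'E'
import numpy as np, cv2
from station import robot, fingers, vision, workorder, recognise
def proj(P,c):
    k=vision.calibration(c);E=np.array(k["extrinsics"]);K=np.array(k["mtx"])
    q=(E[:3,:3]@np.atleast_2d(P).T).T+E[:3,3]
    s=np.c_[q[:,0],-q[:,1]]/(-q[:,2:3]); r2=(s**2).sum(1,keepdims=True); s=s*(1+k["k1"]*r2)
    return s*[K[0,0],K[1,1]]+[K[0,2],K[1,2]]
def W(L,p):
    L=np.atleast_2d(L);c,s=np.cos(p[2]),np.sin(p[2])
    return np.c_[p[0]+c*L[:,0]-s*L[:,1],p[1]+s*L[:,0]+c*L[:,1],L[:,2]]
E
cat > fit.py <<'E'
from h import *
from scipy.optimize import least_squares
f=lambda a,o,s:(np.array(a,float)+.5)/s-.5+o
# left = +y
L=np.array([[.006,.024,.06],[.006,-.024,.06],[-.050,-.024,.06],[-.050,.024,.06],[.040,-.027,.085]])
top=f([(575,127),(640,118),(653,193),(588,203),(634,73)],[150,170],2.8)
Ls=np.array([[.040,-.027,.085],[-.041,0,.06]])
side=f([(212,57),(291,93)],[200,160],2.3)
res=lambda p,w=(1,1):np.r_[w[0]*(proj(W(L,p),"top")-top).ravel(),w[1]*(proj(W(Ls,p),"side")-side).ravel()]
for w in ((1,1),(1,0)):
    r=least_squares(res,[.55,-.1,0],args=(w,));p=r.x;print(p,np.round(res(p),1).tolist())
    if w[1]:
        np.save("pose.npy",p)
        print("press",W([-.041,0,.06],p), np.hypot(*W([-.041,0,.06],p)[0,:2]))
        c=[.065,-.065]
        box=np.array([[x,y,.052] for x in(-.065,.065) for y in(-.048,.048)])
        for cam,o,s in(("top",[150,170],2.8),("side",[200,160],2.3)):
            im=cv2.imread(f"pics/{cam[0]}1.png")
            for A,col in((L,(0,0,255)),(box,(255,0,255)),([[-.041,0,.06]],(0,255,255))):
                for q in (proj(W(A,p),cam)+.5-np.array(o))*s-.5: cv2.circle(im,tuple(int(round(v)) for v in q),3,col,1)
            cv2.imwrite(f"pics/fit_{cam}.png",im)
E
python3 fit.py
```

```text
[ 0.56929395 -0.13429588  0.20312163] [0.2, 1.8, -1.5, 1.3, -0.9, -0.6, 0.6, -0.4, 0.5, -0.9, -0.4, -2.2, -0.5, -0.1]
press [[ 0.52913684 -0.14256672  0.06      ]] 0.5480064479257815
[ 0.56992308 -0.13482502  0.19114586] [0.5, 1.4, -1.2, 1.1, -0.9, -0.7, 0.6, -0.7, 1.0, -1.0, -0.4, -2.5, -0.8, -0.1]
```

View pics/fit_top.png

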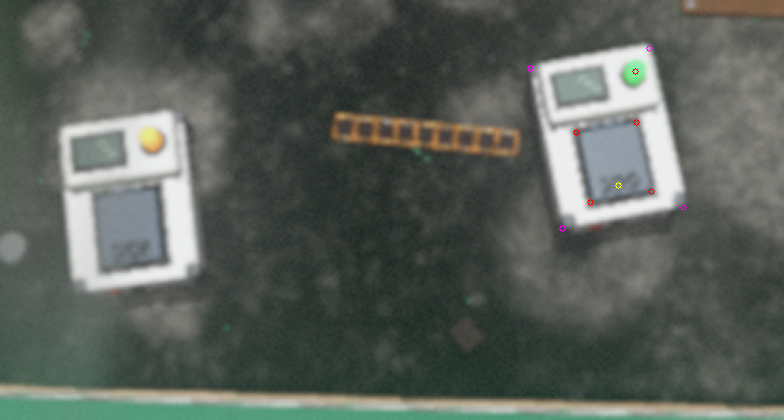

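View pics/fit_side.png

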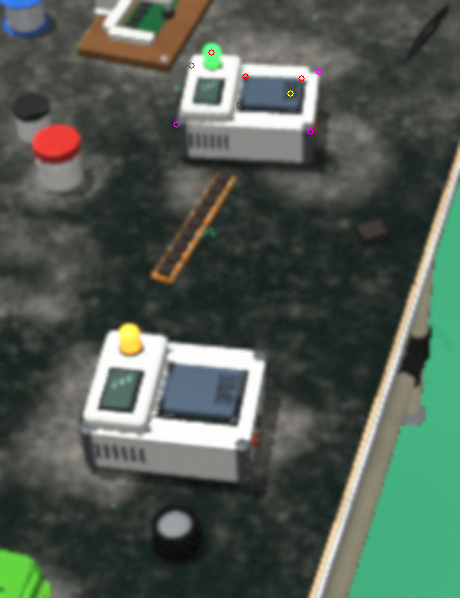

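The overlay fits within about 2 px in both views. The press point comes out at (0.529, -0.143, 0.060), with a reach of 0.548 m. I'll close the fingers, move above it and check.

```bash
python3 - <<'E'
from h import *
p=np.load("pose.npy");yaw=np.degrees(p[2]);t=W([-.042,0,.06],p)[0]
fingers.gripper_to(0.0)
robot.move_to([t[0],t[1],.150],[180,0,yaw])
robot.line_to([t[0],t[1],.095+robot.tip_reach-.017])
for c in("top","side"): cv2.imwrite(f"pics/{c}2.png",vision.grab_frame(c)[:,:,::-1])
print(robot.current_time_s(),robot.current_tool_pos(),robot.current_eef_rot(),robot.current_contact_force(),robot.current_finger_gap(),robot.tip_reach)
a=cv2.imread("pics/top2.png")[170:290,300:440];b=cv2.imread("pics/side2.png")[120:260,240:380]
tip=robot.current_tool_pos()-np.array([0,0,robot.tip_reach])
print(proj(tip,"top"),proj(tip,"side"))
cv2.imwrite("pics/c2.png",np.hstack([cv2.resize(x,(400,400),interpolation=cv2.INTER_CUBIC) for x in(a[:,:120],b)]))
E
```

```text
3.55 [ 0.52931545 -0.14334832  0.09639071] [ 1.79926120e+02 -1.46605230e-01  1.16023926e+01] [-0.34513661  0.67565782  0.35003351] -0.0022717375328809514 0.017
[[371.90340464 234.01366149]] [[325.6482791  193.06435806]]
```

View pics/c2.png

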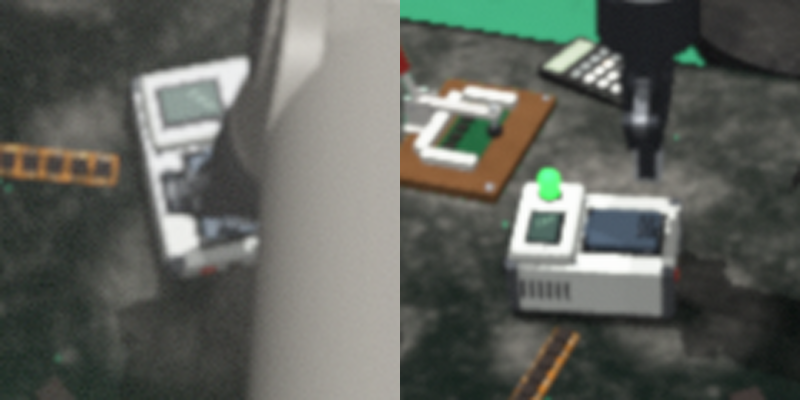

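In the side view the visible fingertip ends near row 183, but the projection puts it at row 193. I'll take another picture before pressing.

```bash
python3 - <<'E'
from h import *
robot.pause(0.2)
im=vision.grab_frame("side");cv2.imwrite("pics/side3.png",im[:,:,::-1])
tcp=robot.current_tool_pos();print(robot.current_time_s(),tcp,robot.current_contact_force())
b=cv2.resize(im[130:230,280:370,::-1],(540,600),interpolation=cv2.INTER_CUBIC)
for dz,col in((0,(0,255,0)),(-.017,(0,0,255)),(.05,(255,0,255))):
    q=(proj(tcp+[0,0,dz],"side")[0]+.5-[280,130])*6-.5;print(q);cv2.circle(b,tuple(int(v) for v in q),4,col,1)
cv2.imwrite("pics/c3.png",b)
E
```

```text
3.8 [ 0.52871074 -0.14286928  0.09577633] [-0.46986654  0.02007391 -1.06241881]
[277.17871276 346.93619075]
[277.56753499 383.21592543]
[275.99014522 236.51329009]
```

View pics/c3.png

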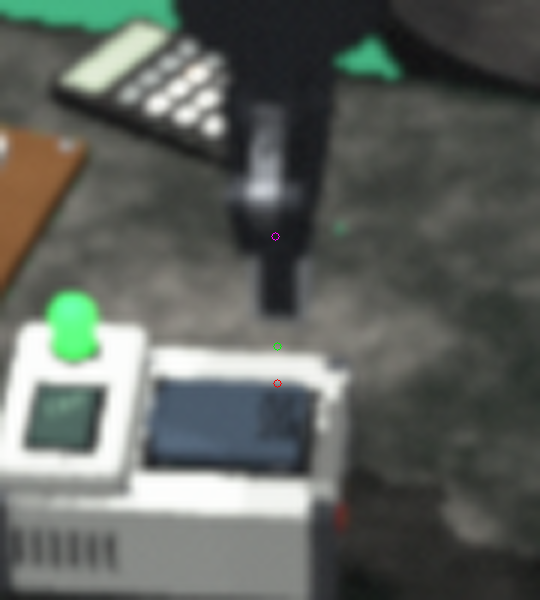

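```bash
python3 - <<'E'
from h import *
t0=np.array([.246,-.492,.217])
for c in("top","side"):
    print(c,proj(t0,c),proj(t0-[0,0,.017],c))
s=cv2.imread("pics/side0.png")[0:100,440:540];
q=(proj(t0,"side")[0]-[440,0])*4;r=(proj(t0-[0,0,.017],"side")[0]-[440,0])*4
s=cv2.resize(s,(400,400),interpolation=cv2.INTER_CUBIC)
for a,c in((q,(0,255,0)),(r,(0,0,255))): cv2.circle(s,tuple(int(v) for v in a),4,c,1)
t=cv2.imread("pics/top0.png")[340:440,540:640];t=cv2.resize(t,(400,400),interpolation=cv2.INTER_CUBIC)
for dz,c in((0,(0,255,0)),(.017,(0,0,255))):
    a=(proj(t0-[0,0,dz],"top")[0]-[540,340])*4;cv2.circle(t,tuple(int(v) for v in a),4,c,1)
cv2.imwrite("pics/c4.png",np.hstack([s,t]))
t=vision.grab_frame("top")[:,:,::-1];cv2.imwrite("pics/top4.png",t)
t=cv2.resize(t[180:280,310:430],(720,600),interpolation=cv2.INTER_CUBIC)
for dz,c in((0,(0,255,0)),(.017,(0,0,255)),(-.05,(255,0,255))):
    a=(proj(robot.current_tool_pos()-[0,0,dz],"top")[0]-[310,180])*6;cv2.circle(t,tuple(int(v) for v in a),4,c,1)
cv2.imwrite("pics/c5.png",t)
E
```

```text
top [[570.79303813 377.38550835]] [[566.04559163 376.62189757]]
side [[478.53496897  84.93547602]] [[477.44908173  91.22715726]]
```

View pics/c4.png

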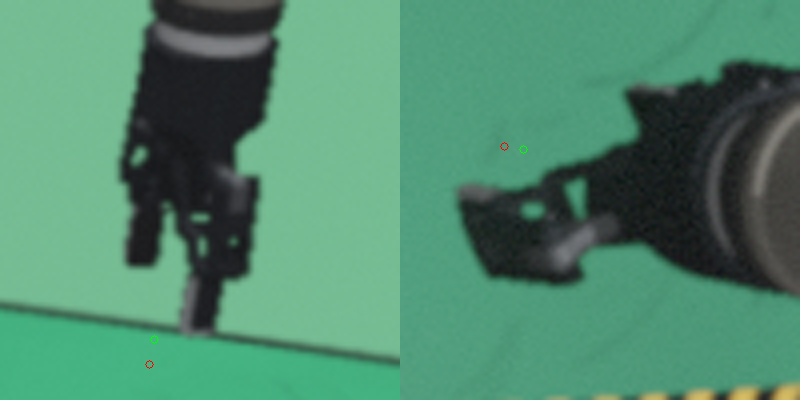

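View pics/c5.png

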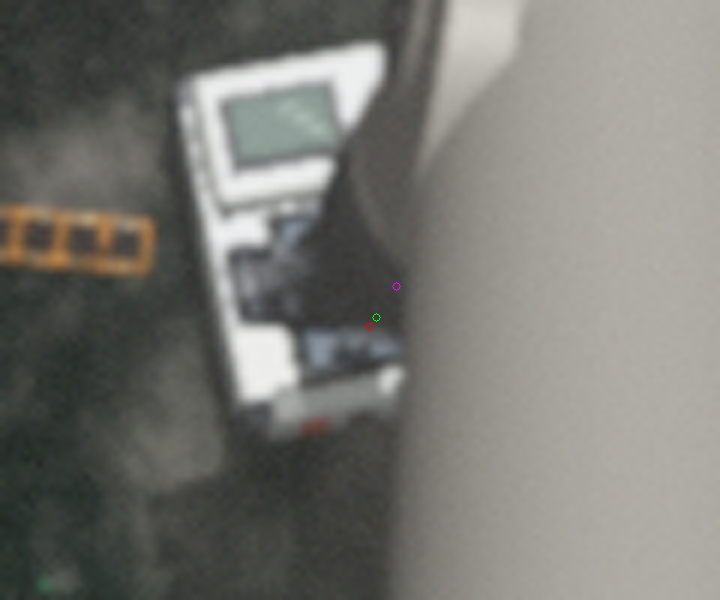

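```bash
python3 - <<'E'
from h import *
from scipy.optimize import least_squares
def tri(a,b):
    r=least_squares(lambda P:np.r_[proj(P,"top")[0]-a,proj(P,"side")[0]-b],[.4,-.2,.1]);return r.x,r.fun
print(tri([559,398],[482,75]))
P=robot.current_tool_pos()
print("base",proj([[0,0,0],[0,0,.1],[0,0,.2]],"top"),proj([[0,0,0],[0,0,.1]],"side"))
for d in([0,0,.05],[0,0,.1],[0,0,.15],[0,0,.2],[0,0,.25]): print(d,proj(P+d,"top"),proj(P+d,"side"))
print(robot.current_joint_positions(),P)
t=cv2.imread("pics/top4.png");cv2.circle(t,tuple(int(v) for v in proj([0,0,0],"top")[0]),4,(0,0,255),1)
s=cv2.imread("pics/side3.png");cv2.circle(s,tuple(int(v) for v in proj([0,0,0],"side")[0]),4,(0,0,255),1)
for dz in(.0,.05,.1,.15,.2): cv2.circle(s,tuple(int(v) for v in proj(P+[0,0,dz],"side")[0]),3,(0,255,0),1)
cv2.imwrite("pics/t5.png",t);cv2.imwrite("pics/s5.png",s)
E
```

```text
(array([ 0.22557458, -0.43752734,  0.27205232]), array([-0.58986697, -5.03529017,  6.91906052, -0.03157645]))
base [[297.60151353 482.79095892]
 [296.62246005 498.53407769]
 [295.42534126 517.78989332]] [[559.28150943 314.32150745]
 [573.48675242 279.38680937]]
[0, 0, 0.05] [[376.04390289 227.79805948]] [[325.65688454 169.11018952]]
[0, 0, 0.1] [[379.7802904 222.2045718]] [[325.44894013 149.73667054]]
[0, 0, 0.15] [[383.94046987 215.97187278]] [[325.22826719 129.32490934]]
[0, 0, 0.2] [[388.59995344 208.9851034 ]] [[324.99383827 107.80591505]]
[0, 0, 0.25] [[393.85304023 201.1005447 ]] [[324.74453514  85.10722669]]
[ 24.04586062  23.90864817 -14.21098935  96.70352605   6.5955639
  60.14472512 -70.63411979] [ 0.52852191 -0.14280555  0.09557117]
```

View pics/t5.png

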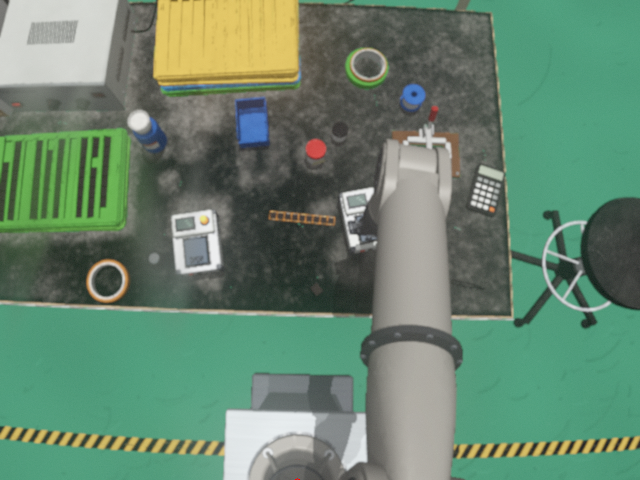

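View pics/s5.png

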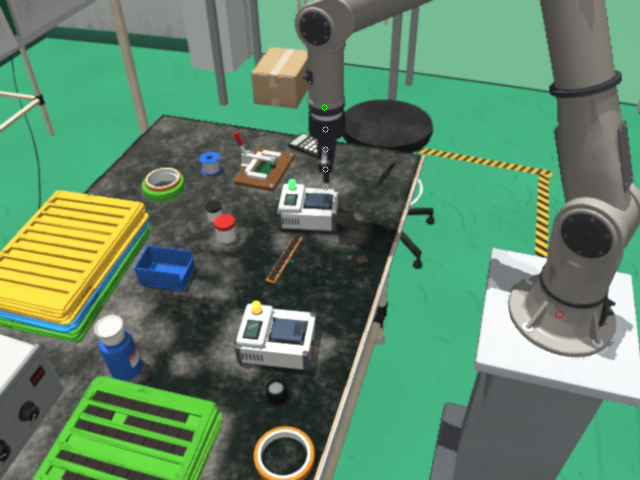

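Reported pose and pictures disagree. Both the start pictures and these show the fingertips about 30 mm higher than the TCP and tip_reach imply, while the base and station project correctly. So I'll find the hatch by touch: descend in guarded steps with the force stop and check by camera.

```bash
python3 - <<'E'
from h import *
P=robot.current_tool_pos();p=np.load("pose.npy");t=W([-.042,0,.06],p)[0]
print(robot.line_to([t[0],t[1],.062],velocity=.03,f_stop=4))
robot.pause(.2)
im=vision.grab_frame("side");cv2.imwrite("pics/side6.png",im[:,:,::-1])
im2=vision.grab_frame("top");cv2.imwrite("pics/top6.png",im2[:,:,::-1])
tcp=robot.current_tool_pos();print(robot.current_time_s(),tcp,robot.current_contact_force())
b=cv2.resize(im[150:240,270:370,::-1],(400,360),interpolation=cv2.INTER_CUBIC)
b2=cv2.resize(im2[180:270,310:410,::-1],(400,360),interpolation=cv2.INTER_CUBIC)
for dz,col in((0.014,(0,255,0)),(-.017,(0,0,255))):
    q=(proj(tcp+[0,0,dz],"side")[0]+.5-[270,150])*4-.5;cv2.circle(b,tuple(int(v) for v in q),4,col,1)
    q=(proj(tcp+[0,0,dz],"top")[0]+.5-[310,180])*4-.5;cv2.circle(b2,tuple(int(v) for v in q),4,col,1)
cv2.imwrite("pics/c6.png",np.hstack([b,b2]))
E
```

```text
False
5.4 [ 0.5282188  -0.14276855  0.06211215] [-0.10772514 -0.40781946 -0.04254863]
```

View pics/c6.png

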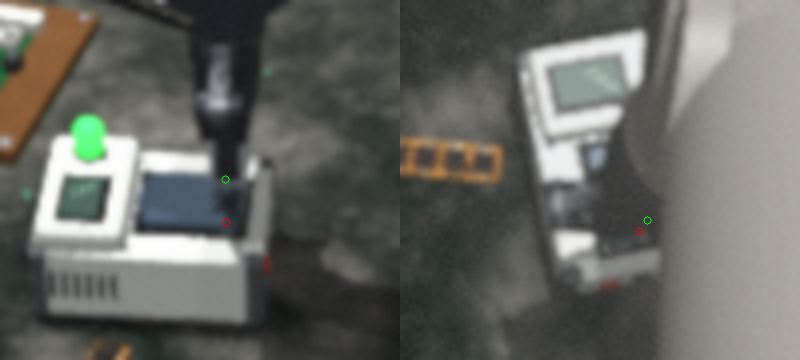

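There was no contact at TCP z 0.062, where the stated tip would be 15 mm inside the hatch, so the offset is real. By the camera the tip is about 15 mm above the ribs. Next is the guarded press.

```bash
python3 - <<'E'
from h import *
p=np.load("pose.npy");t=W([-.042,0,.06],p)[0]
print(robot.line_to([t[0],t[1],.030],velocity=.02,f_stop=7))
print(robot.current_time_s(),robot.current_tool_pos(),robot.current_contact_force())
im=vision.grab_frame("side");cv2.imwrite("pics/side7.png",im[:,:,::-1])
cv2.imwrite("pics/c7.png",cv2.resize(im[150:240,270:370,::-1],(600,540),interpolation=cv2.INTER_CUBIC))
print(robot.current_tool_pos(),robot.current_contact_force())
E
```

```text
True
6.5 [ 0.52799945 -0.14282826  0.03920326] [-1.25494587 -0.1553484   4.07184794]
[ 0.52796854 -0.14281166  0.03916705] [-2.02721988  0.79939113  5.81329618]
```

View pics/c7.png

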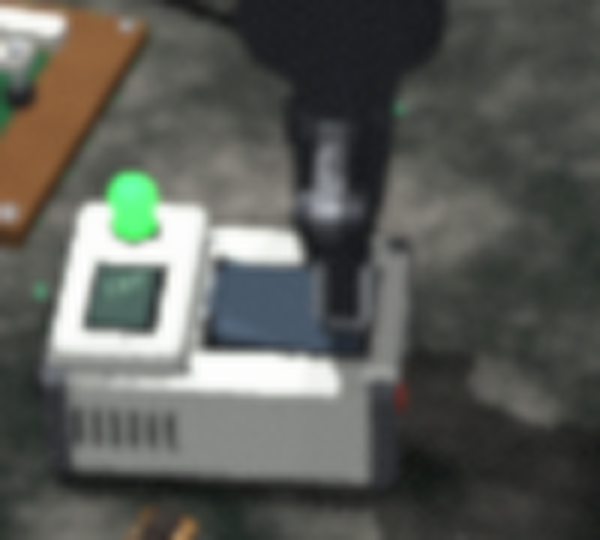

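It stopped with about 6 N at TCP z 0.0392, 7 mm below the estimated contact height, so it is at the end stop and past the latch point. Now I'll retreat up and forward of the hatch.

```bash
python3 - <<'E'
from h import *
p=np.load("pose.npy")
a=W([-.105,0,.11],p)[0]; robot.line_to(a,velocity=.15)
print(robot.current_time_s(),robot.current_contact_force())
a=W([-.13,0,.20],p)[0]; robot.line_to(a,velocity=.2)
robot.pause(1.3)
print(robot.current_time_s(),robot.current_tool_pos(),robot.current_contact_force())
for c in("side","top"): cv2.imwrite(f"pics/{c}8.png",vision.grab_frame(c)[:,:,::-1])
b=cv2.imread("pics/side8.png")[150:240,270:370];d=cv2.imread("pics/top8.png")[180:270,310:410]
cv2.imwrite("pics/c8.png",np.hstack([cv2.resize(x,(400,360),interpolation=cv2.INTER_CUBIC) for x in(b,d)]))
E
```

```text
7.3333 [ 0.63644611  0.15527096 -0.58112983]
9.25 [ 0.44198678 -0.16051447  0.20002275] [-0.20014757  0.18269927  0.02606422]
```

View pics/c8.png

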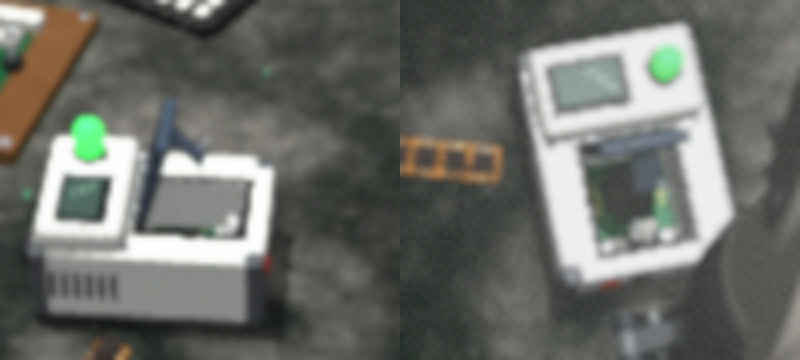

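The hatch stands open: its free end is near (170,100) in the side crop, and the black relay shows in the nest at (625,190) in the top crop. I'll check the angle, that it is still, and that the bystanders haven't moved, then hand in.

```bash
python3 - <<'E'
from h import *
p=np.load("pose.npy")
robot.pause(.5)
im=vision.grab_frame("side")[:,:,::-1].copy();old=cv2.imread("pics/side8.png");o0=cv2.imread("pics/side0.png")
print("hatch region change",cv2.absdiff(im,old)[165:215,295:330].mean())
d=cv2.absdiff(im,o0).max(2)
for n,(x0,x1,y0,y1) in dict(strip=(262,306,232,285),amber=(230,320,298,370),loupe=(260,292,376,406),relay=(352,372,252,268),tweez=(370,400,158,190)).items(): print(n,d[y0:y1,x0:x1].mean().round(1))
for th in(1.0,1.15,1.3):
    # top-front edge: hinge at (.006, z .056); tip vector in shut frame (-.056,+.004)
    c,s=np.cos(th),np.sin(th); x=.006-.056*c+.004*s; z=.056+.056*s+.004*c
    print(th,(proj(W([[x,.024,z],[x,-.024,z]],p),"side")-[270,150])*4)
cv2.imwrite("pics/side9.png",im); print(robot.current_time_s())
E
```

```text
hatch region change 0.5380952380952381
strip 1.4
amber 1.1
loupe 1.8
relay 1.7
tweez 1.3
1.0 [[181.28568334 160.43531165]
 [190.66898542 108.85944692]]
1.15 [[167.2253814  154.67238997]
 [177.012222   103.19543378]]
1.3 [[152.40800118 150.59099132]
 [162.61398178  99.19842561]]
9.9
```

View pics/side9.png

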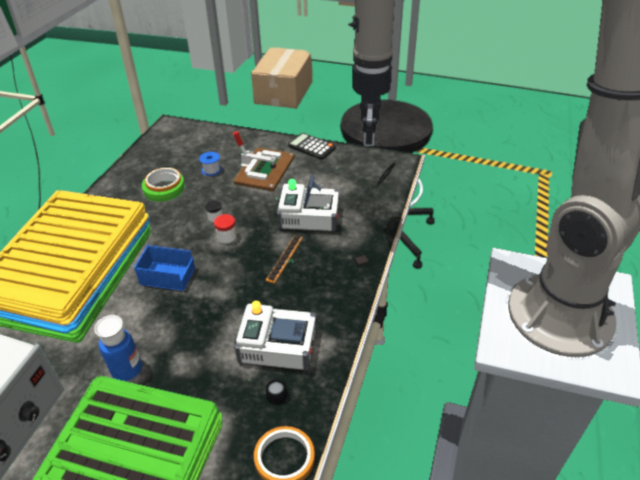

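The free end lines up with the 1.30 rad projection, the hatch is still, and the surroundings are unchanged. I'm handing the job in.

```bash
python3 - <<'E'
from h import *
workorder.close_job(); print(robot.current_time_s())
E
```

```text
the job is handed in; nothing more can be done
the job is handed in; nothing more can be done
```

The green-lamp station's sample port is open, and I handed the job in shortly after 9.9 s on the robot's clock, against the 29 s limit. I pressed the ribbed end of the right-hand station's hatch once, to about 6 N at the end stop. I then drew the hand up and back, and the hatch sprang up by itself.

**Last checks:**
- **Hatch:** its free end matches the 1.30 rad position in the side view, and it did not move between pictures about half a second apart.
- **Tested relay:** it shows in its nest in the top view. I checked this by eye and did not measure it to the millimetre.
- **Amber station and bystanders:** the amber station, strip, loose relay, tweezers and loupe look the same in the side view as at the start.
- **Hand:** it is clear of the station, and the force reading was about zero when last read after the retreat.

**One check disagreed:** the cameras showed the fingertips about 30 mm higher than the reported TCP and `tip_reach` imply. A guarded descent confirmed it: there was no contact where the stated tip would already have been inside the hatch. I therefore found the press by force and camera, not by the reported height.

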